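# Gauge the low step of a block and log the reading

## Task

Pick up the bridge height gauge and lower it gently over the stepped block, a leg on each side, so that it stands level with both legs flat on the iron plate and its sprung foot rests fully on the block's lower step. Then press the logging box's plunger all the way down to its stop, to log the reading, and let it come back up. Leave the gauge standing there; don't shove the block out of place, don't press the plunger before the gauge reads the step, and leave the mug, the wrench and the tin alone.

Things in the scene. Friction and masses are not known exactly. Their poses are not given: they have to be found in the camera images.
- plate: Square dark cast-iron plate lying fixed on the bench, 230 x 230 mm, 20 mm thick. Origin at the centre of its underside (bench level); x and y along its edges, z up; its top is at z = 20 mm.
- block: Loose stepped aluminium block lying on the plate, 120 mm long (its x), 46 mm wide (its y). The half at -x is 42 mm tall, the half at +x (the lower step) 24 mm tall. Origin at the centre of its underside.
- step (a point): Middle of the top face of the block's lower step: at (30, 0, 24) mm in the block's frame, axes as the block's. The step face is 60 x 46 mm.
- gauge: Loose bridge gauge, 0.65 kg: grey beam 130 mm long (y), 30 deep (x), 60 to 82 mm up, on two legs at y = +-53 mm with steel soles 50 (x) by 24 mm (y), 82 mm clear between them. On the beam a black housing to grip, 36 (x) by 44 mm (y), 82 to 150 mm up; the sprung foot hangs below mid-beam. Origin midway between the soles, at their undersides, z up. Same both ways round.
- gauge_grip (a point): Grip point in the gauge's black housing, on its axis, 122 mm above the soles; axes as the gauge's. The 36 mm width is along x.
- foot (a joint): Reading of the gauge: how far (m) the sprung foot is pushed up above the level of the leg soles, 0 to 0.055; 0 is its lower stop, where the spring holds it when nothing is under it. With the soles on the plate it equals the height of the face under the foot. The spring pushes down with 1 to 3 N.
- foot_sole (a point): Centre of the underside of the gauge's sprung foot, a steel disc 22 mm across on a 10 mm rod; axes as the gauge's.
- logger: Logging box, fixed to the bench: grey box 84 x 84 x 42 mm with a small window in its top near its -x edge and a black mushroom plunger at x = +12 mm. Origin at the centre of its underside, z up.
- plunger (a joint): How far (m) the logging box's plunger is pressed down: 0 up, 0.012 at its stop; spring force 1.3 N at the top to 4.3 N at the stop.
- plunger_top (a point): Middle of the top of the plunger's round black head, 42 mm across, 76 mm above the bench when up; it moves down with the plunger.
- mug: Bystander: white mug, 80 mm across, 90 mm tall. Origin at the centre of its underside.
- wrench: Bystander: steel wrench 200 mm long, lying flat along its x.
- tin: Bystander: round open red tin, 130 mm across, 90 mm tall. Origin at the centre of its underside.
Mind the look-alikes: they are no part of the job. Leave any yellow look-alike of the gauge alone.

How it is judged:
On the way, in this order (a step that is already met when the one before it is completed fails the run):
1. the gauge stands level on the plate astride the block, its foot on the lower step, reading its height (value of joint foot between 0.022 and 0.026 m and x of foot_sole in the frame of step between -0.021 and 0.021 m and y of foot_sole in the frame of step between -0.015 and 0.015 m and z of gauge in the frame of plate between 0.018 and 0.022 m and angle between gauge's own z axis and vertical below 0.04 rad), for 0.2 s.
2. the plunger is pressed down to its stop while the gauge reads the step (all of step 1 and value of joint plunger above 0.0105 m), for 0.1 s.
At the end, for the whole second after the job is handed in: Gauge released, at rest, flat on the plate (2 mm, 0.04 rad), foot on the lower step (within 21 mm of its middle along, 15 mm across), reading 24 mm +-2; plunger was pressed past 10.5 mm while it read so and is up again (under 3 mm); block within 25 mm of its start (all of step 1 and value of joint plunger below 0.003 m and linear speed of each of gauge, block below 0.02 m/s and distance of block from where it was at the start of the episode below 0.025 m); the robot touches nothing.
It fails at once if the block is shoved more than 25 mm (distance of block from where it was at the start of the episode above 0.025 m).
It fails at once if the gauge is dropped or slammed on (faster than 0.25 m/s with the foot already pushed up) (value of joint foot above 0.005 m and linear speed of gauge above 0.25 m/s).
It fails at once if the plunger is pressed (over 8 mm) while the gauge does not read the step (value of joint plunger above 0.008 m and not (value of joint foot between 0.022 and 0.026 m and x of foot_sole in the frame of step between -0.021 and 0.021 m and y of foot_sole in the frame of step between -0.015 and 0.015 m and z of gauge in the frame of plate between 0.018 and 0.022 m and angle between gauge's own z axis and vertical below 0.04 rad)).
It fails at once if the mug, the wrench or the tin is moved more than 30 mm (distance of any of mug, wrench, tin from where it was at the start of the episode above 0.03 m).
It also fails if it takes over 51 s, if anything falls off the work surface, if the arm or the gripper's body presses on something with over 40 N, if the wrist force passes 120 N, or if a joint passes its speed limit or range.

## Robot

A 7-joint arm with a two-finger parallel gripper is mounted at the origin on the work surface. World frame = base frame: x ahead of the robot, y to its left, z up, the work surface at z = 0. Lengths are in m, angles in rad, forces in N, time in s.
With the tool pointing down it reaches from about 0.425 to 0.875 m from the base axis. Payload 8.4 kg.
Tool frame: the origin (TCP) lies midway between the tips of the shut fingers; the grasp point (between the pads) lies grasp_offset behind it (grasp_offset is the distance from the TCP to the grasp point, in m); z points along the fingers, y is the line along which they close (so a half turn about z gives the same grasp; the last joint's range is limited). The gripper opens to 85 mm and grips with 20 to 120 N. Pads are 22 mm wide; open, the fingers measure 114 mm over their backs; the gripper's body (76 mm by 85 mm) begins 54 mm behind the grasp point. The pads swing forward as they close: fully open they stand 13 mm farther back than shut.
Start: joints at [-1.263, 0.333, 0.04, 1.465, -0.013, 1.343, -0.059], TCP at [0.257, 0.597, 0.231] pointing down, gripper open.
Joint ranges: [-2.58, 2.58], [-0.38, 2.09], [-1.3, 1.39], [0.25, 2.4], [-1.5, 4.64], [0.08, 2.09], [-2.65, 2.65]. Speed limits (rad/s): [2.22, 2.22, 2.79, 2.79, 3.14, 3.14, 3.14].

## Interface

Orientations are given as a rotation vector (axis times angle).
In Python, from station import get_obs, camera, sign_off, grasp_offset gives the robot as it stands.
- The arm moves only by the tool move_arm, never from a script. Its arguments are lists of equal length, an entry for each row: "jaw": the opening, from 0 (shut) to 1 (fully open); "dp": the shift along the tool's x, y, z in cm, a list of three; "delta_rot": the turn, a rotation vector about the tool's x, y, z in degrees, a list of three. A call has 1 to 8 rows; each row is the pose to reach, as a shift and turn from the pose commanded when the call began, along the tool's axes at that moment; what a row does not reach only later rows make up. A row lasts 1/8 s, in which the tool goes at most 62.5 mm and 10.7 degrees, less where a joint would pass 70% of its speed; a pose out of reach is approached as far as the arm can. A call with a gripper value outside its range is refused whole. The fingers move at their own pace and stop on an object; "grip_force" is the grip in N (left out, the last holds). Time passes only in rows, so rows that repeat a pose let the fingers close. It gives the time, the measured TCP pose, the force, the opening and the grip force at its end, in the units of the state.
- get_obs(): the state, without advancing time (a new reading comes with each control period).
- camera(name): name is "side" or "top"; returns a dict with "frame" (384x512x3 uint8, red, green, blue), "z_map" (384x512 float32, m along the optical axis (not along the pixel's ray), 0 where there is no reading), "intrinsics" (3x3 intrinsics, pixels), "world_to_cam" (4x4, takes a point from world to camera coordinates). Camera axes: x right, y down, z forward; pixel columns grow to the right and rows downward; lengths in m; the calibration is good to about 2 mm. A picture is of the moment at which its call begins.
- sign_off(): hands the job in; it is judged then, once.
The state is a dict: "clock": time; "joints": joint angles; "qvel": joint speeds; "joint_torque": joint torques, N m; "ee_pos": TCP position; "ee_rot": TCP orientation; "contact_force": force on the tool from outside, world axes, zero at the start; "torque": the same for the moment, N m; "gripper_width": finger opening in m; "finger_force": force on a finger pad.
Only numpy, scipy, OpenCV 4.12 (cv2) and the standard library are available. Lean on these libraries where they do the work, as an engineer would, in place of code of your own. Each camera call takes 0.05 s, during which the arm holds its last target. There are 200 camera calls.

## Working session

There is one attempt and no reset: what is moved stays moved. The work goes in short steps, Python scripts to look and compute and a tool call to move; the robot and the scene stay as the last step left them, time stands still between calls to the robot, and variables do not carry over. Pictures are saved under pics/ and viewed, at most 10 in all, crops included, and the job is handed in when it is done.

Besides the shell and the picture viewer there is one more tool, called after ">>>" as name(argument=value, ...) on one line, values as JSON. move_arm: Moves the arm, as the interface text tells. Its arguments: {"type":"object","properties":{"jaw":{"type":"array","items":{"type":"number"}},"dp":{"type":"array","items":{"type":"array","items":{"type":"number"}}},"delta_rot":{"type":"array","items":{"type":"array","items":{"type":"number"}}},"grip_force":{"type":"number"}},"required":["jaw","dp","delta_rot"]}

```bash
mkdir -p pics; cat > h.py <<'E'
import numpy as np, cv2
from station import get_obs, camera, sign_off, grasp_offset
def snap(n):
    c=camera(n); np.savez(f'pics/{n}.npz',**c); return c
def cloud(c):
    z=c['z_map']; K=c['intrinsics']; T=np.linalg.inv(c['world_to_cam'])
    v,u=np.mgrid[:z.shape[0],:z.shape[1]]
    P=np.stack([(u-K[0,2])*z/K[0,0],(v-K[1,2])*z/K[1,1],z],-1)
    W=P@T[:3,:3].T+T[:3,3]; W[z<=0]=np.nan; return W
E
python3 - <<'E'
from h import *
o=get_obs(); print({k:np.round(v,4) for k,v in o.items()}, grasp_offset)
for n in('top','side'):
    c=snap(n); cv2.imwrite(f'pics/{n}0.png',cv2.resize(c['frame'][...,::-1],(800,600)))
    print(n,c['intrinsics'].round(1).tolist(),c['world_to_cam'].round(3).tolist())
E
```

```text
{'clock': np.float64(0.0), 'joints': array([-1.2632,  0.3339,  0.0399,  1.4663, -0.0134,  1.3433, -0.0585]), 'qvel': array([ 0.0007, -0.0013,  0.0011,  0.0029, -0.0004,  0.002 ,  0.001 ]), 'joint_torque': array([ 7.00000e-04, -6.58565e+01,  1.36550e+00, -4.05556e+01,
        1.68000e-02,  1.29000e-02, -1.00000e-04]), 'ee_pos': array([0.257 , 0.5965, 0.2304]), 'ee_rot': array([-6.3450e-01, -3.0766e+00,  2.6000e-03]), 'contact_force': array([ 1.0049,  0.5886, -0.4447]), 'torque': array([-0.0223, -0.0451,  0.0413]), 'finger_force': np.float64(0.0), 'gripper_width': np.float64(0.0855)} 0.0187
top [[446.4, 0.0, 255.7], [0.0, 446.4, 186.4], [0.0, 0.0, 1.0]] [[0.022, -0.999, -0.025, 0.094], [-0.998, -0.021, -0.06, 0.511], [0.06, 0.026, -0.998, 1.551], [0.0, 0.0, 0.0, 1.0]]
side [[425.4, 0.0, 253.1], [0.0, 425.4, 197.8], [0.0, 0.0, 1.0]] [[0.96, -0.28, -0.018, -0.442], [-0.182, -0.573, -0.799, 0.211], [0.213, 0.77, -0.601, 1.199], [0.0, 0.0, 0.0, 1.0]]
```

View pics/top0.png

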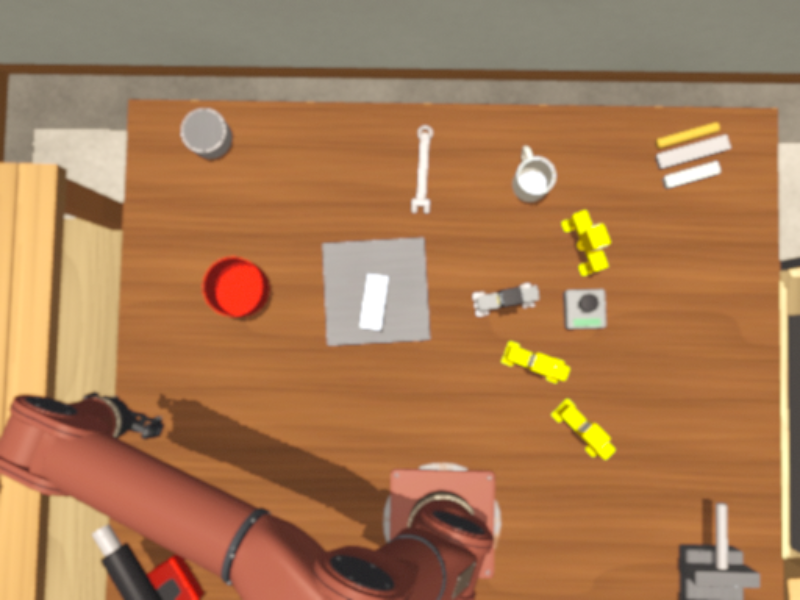

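View pics/side0.png

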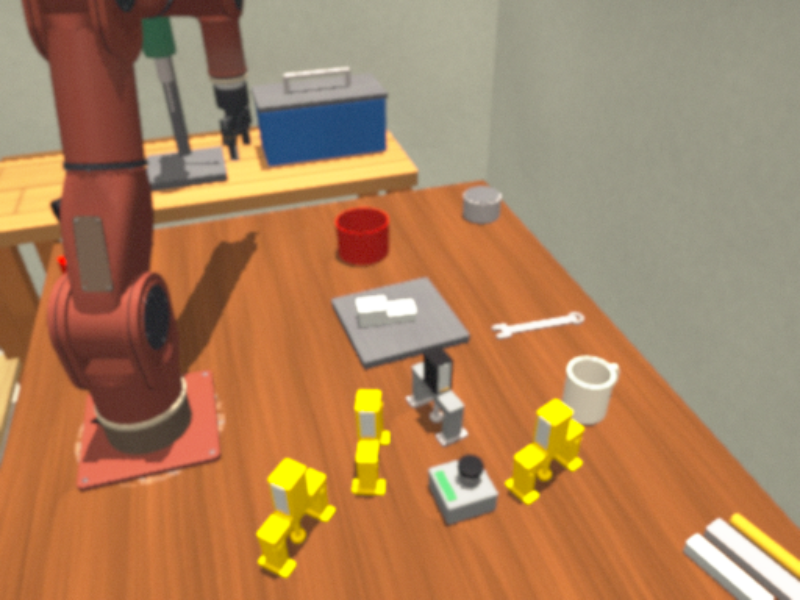

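Top (800x600) shows the gauge at (505,298), the block at (374,302) on the plate, the plunger at (588,303), and three yellow decoys. In the side view the lower step is at (401,308), the far (+x) end of the block. Next I measure them from the depth in both views.

```bash
cat >> h.py <<'E'
def rect(P):
    r=cv2.minAreaRect((P[:,:2]*1000).astype(np.float32)); return np.round(r[0],1),np.round(r[1],1),round(r[2],1)
def pts(n,box,zlo,zhi,c=None):
    W=cloud(c or np.load(f'pics/{n}.npz')); x0,x1,y0,y1=box
    with np.errstate(all='ignore'):
        m=(W[...,0]>x0)&(W[...,0]<x1)&(W[...,1]>y0)&(W[...,1]<y1)&(W[...,2]>zlo)&(W[...,2]<zhi)
    return W[m]
E
python3 - <<'E'
from h import *
W=cloud(np.load('pics/top.npz'))
px=lambda u,v:W[int(v*.64),int(u*.64)].round(4)
for k,p in dict(plate=(345,260),block_lo=(376,285),block_hi=(372,318),housing=(518,297),beamL=(490,301),plunger=(588,303),mug=(535,180),wrench=(423,170),tin=(235,287)).items(): print(k,px(*p))
g=px(518,297);b=px(374,300);l=px(586,308)
for n in('top','side'):
    for nm,c,r,a,z in [('housing',g,.06,.14,.16),('gauge60-90',g,.1,.058,.088),('gaugeall',g,.1,.006,.16),('hi',b,.09,.055,.07),('lo',b,.09,.036,.05),('blockall',b,.09,.028,.07),('plate',b,.2,.014,.024),('plunger',l,.06,.07,.085),('box',l,.08,.035,.048)]:
        P=pts(n,(c[0]-r,c[0]+r,c[1]-r,c[1]+r),a,z)
        if len(P)>4: print(n,nm,len(P),rect(P),'zmed',np.median(P[:,2]).round(4))
E
```

```text
plate [0.5778 0.2322 0.0178]
block_lo [0.521  0.1586 0.0434]
block_hi [0.4479 0.1626 0.0614]
housing [ 0.4936 -0.139   0.1562]
beamL [ 0.4898 -0.0895  0.0819]
plunger [ 0.491  -0.3     0.0795]
mug [ 0.7702 -0.1965  0.0033]
wrench [0.7905 0.0602 0.0064]
tin [0.5136 0.4823 0.0026]
top housing 159 (array([ 495.4, -127.4]), array([35.9, 44.5]), 13.2) zmed 0.15
top gauge60-90 199 (array([ 495.8, -127.5]), array([ 30. , 129.9]), 11.9) zmed 0.082
top gaugeall 615 (array([ 493.2, -138.8]), array([199.8, 197.1]), 0.5) zmed 0.0814
top hi 236 (array([453.5, 164.5]), array([46.1, 59.7]), 83.1) zmed 0.0629
top lo 223 (array([492. , 160.4]), array([ 46.1, 102.6]), 83.8) zmed 0.0441
top blockall 510 (array([485.6, 161.3]), array([175. , 168.1]), 88.9) zmed 0.0488
top plate 3013 (array([508.4, 158.9]), array([229.8, 233.2]), 4.5) zmed 0.02
top plunger 113 (array([ 489.7, -302.5]), array([37.6, 37.1]), 88.0) zmed 0.0759
top box 436 (array([ 478. , -303.6]), array([83.2, 84. ]), 3.7) zmed 0.0422
side housing 192 (array([ 497., -133.]), array([37.5, 46.7]), 7.8) zmed 0.1483
side gauge60-90 374 (array([ 480.7, -148.1]), array([122.5, 123.5]), 42.9) zmed 0.0791
side gaugeall 1242 (array([ 454.7, -145.5]), array([129.3, 134.3]), 16.3) zmed 0.0799
side hi 175 (array([456.3, 159.4]), array([48.9, 59.9]), 85.1) zmed 0.0604
side lo 240 (array([486.3, 154.6]), array([ 51. , 122.5]), 87.1) zmed 0.0428
side blockall 514 (array([486.3, 155.1]), array([ 52.5, 121.5]), 85.4) zmed 0.0446
side plate 2416 (array([511.3, 155.7]), array([232. , 235.1]), 4.2) zmed 0.0187
side plunger 198 (array([ 492., -308.]), array([41.2, 40. ]), 45.1) zmed 0.075
side box 784 (array([ 479.8, -309.5]), array([83.9, 85.9]), 2.5) zmed 0.0413
```

```bash
cat >> h.py <<'E'
from scipy.spatial.transform import Rotation as Ro
def plan(x,y,z,yaw=None):
    """dp (cm) and delta_rot (deg) in tool axes to a tool-down pose with tool y at world yaw (deg, mod 180)"""
    o=get_obs(); R=Ro.from_rotvec(o['ee_rot']); M=R.as_matrix()
    cur=np.degrees(np.arctan2(M[1,1],M[0,1])); yaw=cur if yaw is None else cur+(yaw-cur+90)%180-90
    a=np.radians(yaw); ty=np.array([np.cos(a),np.sin(a),0]); tz=np.array([0,0,-1.])
    T=Ro.from_matrix(np.stack([np.cross(ty,tz),ty,tz],1))
    print('t',o['clock'].round(2),'tcp',o['ee_pos'].round(4),'yaw',cur.round(1),'F',o['contact_force'].round(1),'w',o['gripper_width'].round(4),'q7',o['joints'][6].round(2))
    print(' dp',(M.T@(np.array([x,y,z])-o['ee_pos'])*100).round(2),'rot',np.degrees((R.inv()*T).as_rotvec()).round(2))
E
python3 - <<'E'
from h import *
plan(.53,.22,.25,40)
P=pts('top',(.55,.72,-.42,-.2),.14,.16);print(rect(P))
E
```

```text
Traceback (most recent call last):
  File "h.py", line 24, in plan
    print('t',o['clock'].round(2),'tcp',o['ee_pos'].round(4),'yaw',cur.round(1),'F',o['contact_force'].round(1),'w',o['gripper_width'].round(4),'q7',o['joints'][6].round(2))
              ^^^^^^^^^^^^^^^^
AttributeError: 'float' object has no attribute 'round'
```

```bash
sed -i "s/o\['clock'\].round(2)/round(o['clock'],2)/; s/o\['gripper_width'\].round(4)/round(float(o['gripper_width']),4)/" h.py
python3 - <<'E'
from h import *
plan(.53,.22,.25,40)
P=pts('top',(.55,.72,-.42,-.2),.14,.16);print(rect(P))
E
```

```text
t 0.1 tcp [0.257  0.5966 0.2305] yaw 66.7 F [ 0.1 -0.7  0.1] w 0.0853 q7 -0.06
 dp [-39.97 -23.79  -1.91] rot [-8.000e-02  2.000e-02  2.669e+01]
(array([ 623.3, -302.1]), array([45. , 36.8]), 20.3)
```

>>> move_arm(jaw=[1, 1, 1, 1, 1, 1, 1, 1], dp=[[-5, -3, -0.5], [-10, -6, -1], [-15, -9, -1.5], [-20, -12, -1.9], [-25, -15, -1.9], [-30, -18, -1.9], [-35, -21, -1.9], [-40, -23.8, -1.9]], delta_rot=[[0, 0, 3.3], [0, 0, 6.6], [0, 0, 10], [0, 0, 13.3], [0, 0, 16.6], [0, 0, 20], [0, 0, 23.3], [0, 0, 26.7]])

```text
clock: 1.1
ee_pos: [0.531, 0.2183, 0.2502]
ee_rot: [-1.331, -2.846, 0.0]
contact_force: [1.1, 1.1, -0.4]
gripper_width: 0.0854
finger_force: 0.0
```

```bash
python3 -c "
from h import *
plan(.496,-.13,.23,12.5)"
```

```text
t 1.1 tcp [0.531  0.2183 0.2502] yaw 39.9 F [ 1.1  1.1 -0.4] w 0.0854 q7 0.28
 dp [-24.48 -25.02   2.02] rot [-1.000e-02 -1.000e-02  2.738e+01]
```

>>> move_arm(jaw=[1, 1, 1, 1, 1, 1, 1, 1], dp=[[-3.5, -3.6, 0.3], [-7, -7.2, 0.6], [-10.5, -10.7, 0.9], [-14, -14.3, 1.2], [-17.5, -17.9, 1.5], [-21, -21.5, 1.8], [-24.5, -25, 2], [-24.5, -25, 2]], delta_rot=[[0, 0, 4], [0, 0, 8], [0, 0, 12], [0, 0, 16], [0, 0, 20], [0, 0, 24], [0, 0, 27.4], [0, 0, 27.4]])

```text
clock: 2.1
ee_pos: [0.4951, -0.1326, 0.2302]
ee_rot: [1.973, 2.444, -0.001]
contact_force: [-0.0, 0.7, -0.5]
gripper_width: 0.0854
finger_force: 0.0
```

```bash
python3 - <<'E'
from h import *
plan(.496,-.13,.104,12.5)
c=snap('side'); cv2.imwrite('pics/side1.png',cv2.resize(c['frame'][150:300,200:400,::-1],(800,600)))
E
```

```text
t 2.1 tcp [ 0.4951 -0.1326  0.2302] yaw 12.2 F [-0.   0.7 -0.5] w 0.0854 q7 0.42
 dp [ 0.25  0.15 12.62] rot [-0.03  0.05 -0.34]
```

View pics/side1.png

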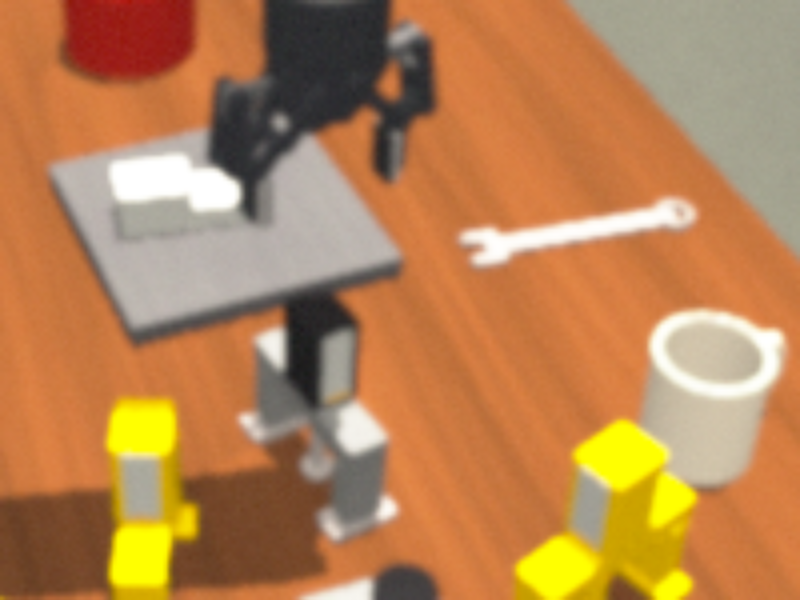

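The crop shows the open fingers (tips at about (258,215) and (390,180)) above the gauge housing at (322,350), straddling it along its 36 mm width. Descending.

>>> move_arm(jaw=[1, 1, 1, 1, 1, 1, 1, 1], dp=[[0.1, 0.1, 2.5], [0.2, 0.1, 5], [0.2, 0.1, 7], [0.2, 0.1, 9], [0.2, 0.1, 10.5], [0.2, 0.1, 11.6], [0.2, 0.1, 12.6], [0.2, 0.1, 12.6]], delta_rot=[[0, 0, 0], [0, 0, 0], [0, 0, 0], [0, 0, 0], [0, 0, 0], [0, 0, 0], [0, 0, 0], [0, 0, 0]])

```text
clock: 3.15
ee_pos: [0.4965, -0.126, 0.1039]
ee_rot: [-1.964, -2.451, 0.001]
contact_force: [0.3, -0.4, 0.5]
gripper_width: 0.0855
finger_force: 0.0
```

>>> move_arm(jaw=[0.7, 0.55, 0.45, 0.35, 0.2, 0.2, 0.2, 0.2], dp=[[0, 0, 0], [0, 0, 0], [0, 0, 0], [0, 0, 0], [0, 0, 0], [0, 0, 0], [0, 0, 0], [0, 0, 0]], delta_rot=[[0, 0, 0], [0, 0, 0], [0, 0, 0], [0, 0, 0], [0, 0, 0], [0, 0, 0], [0, 0, 0], [0, 0, 0]], grip_force=50)

```text
clock: 4.15
ee_pos: [0.4971, -0.1262, 0.1048]
ee_rot: [1.964, 2.451, 0.001]
contact_force: [-1.7, -0.3, 5.6]
gripper_width: 0.0351
finger_force: 51.7
```

```bash
python3 - <<'E'
from h import *
plan(.496,-.13,.224,12.5)
E
```

```text
t 4.15 tcp [ 0.4971 -0.1262  0.1048] yaw 12.6 F [-1.7 -0.3  5.6] w 0.0351 q7 0.51
 dp [ -0.35  -0.18 -11.92] rot [0.03 0.   0.09]
```

>>> move_arm(jaw=[0.2, 0.2, 0.2, 0.2, 0.2, 0.2, 0.2, 0.2], dp=[[0, 0, -0.5], [0, 0, -2], [0, 0, -4], [0, 0, -6.5], [0, 0, -9], [0, 0, -11], [0, 0, -12], [0, 0, -12]], delta_rot=[[0, 0, 0], [0, 0, 0], [0, 0, 0], [0, 0, 0], [0, 0, 0], [0, 0, 0], [0, 0, 0], [0, 0, 0]])

```text
clock: 5.15
ee_pos: [0.497, -0.1262, 0.2247]
ee_rot: [1.964, 2.451, 0.001]
contact_force: [-0.1, -0.8, -8.5]
gripper_width: 0.0353
finger_force: 51.3
```

```bash
python3 - <<'E'
from h import *
plan(.5145,.155,.23,-6.5)
E
```

```text
t 5.15 tcp [ 0.497  -0.1262  0.2247] yaw 12.6 F [-0.1 -0.8 -8.5] w 0.0353 q7 0.42
 dp [27.06  7.84 -0.52] rot [ 0.05 -0.   19.09]
```

>>> move_arm(jaw=[0.2, 0.2, 0.2, 0.2, 0.2, 0.2, 0.2, 0.2], dp=[[1.4, 0.4, -0.1], [4.1, 1.2, -0.2], [8.1, 2.4, -0.3], [12.2, 3.5, -0.4], [16.2, 4.7, -0.5], [20.3, 5.9, -0.5], [23.5, 6.8, -0.5], [25.5, 7.4, -0.5]], delta_rot=[[0, 0, 1], [0, 0, 3], [0, 0, 6], [0, 0, 9], [0, 0, 12], [0, 0, 15], [0, 0, 17.5], [0, 0, 19]])

```text
clock: 6.15
ee_pos: [0.5126, 0.1408, 0.2279]
ee_rot: [-2.341, -2.094, 0.003]
contact_force: [-0.1, -1.6, -7.9]
gripper_width: 0.0355
finger_force: 51.3
```

>>> move_arm(jaw=[0.2, 0.2, 0.2, 0.2], dp=[[1, 0.3, 0], [1.5, 0.4, 0], [1.5, 0.4, 0], [1.5, 0.4, 0]], delta_rot=[[0, 0, 0], [0, 0, 0], [0, 0, 0], [0, 0, 0]])

```text
clock: 6.65
ee_pos: [0.5192, 0.1523, 0.2293]
ee_rot: [2.343, 2.092, -0.001]
contact_force: [-0.4, 0.6, -6.7]
gripper_width: 0.0354
finger_force: 51.3
```

```bash
python3 - <<'E'
from h import *
plan(.5145,.155,.128,-6.5)
c=snap('side'); cv2.imwrite('pics/side2.png',cv2.resize(c['frame'][110:260,160:360,::-1],(800,600)))
d=snap('top'); cv2.imwrite('pics/top2.png',cv2.resize(d['frame'][120:240,170:330,::-1],(800,600)))
E
```

```text
t 6.65 tcp [0.5192 0.1523 0.2293] yaw -6.5 F [-0.4  0.6 -6.7] w 0.0354 q7 -0.43
 dp [ 0.22 -0.49 10.13] rot [-0.01  0.02  0.02]
```

View pics/side2.png

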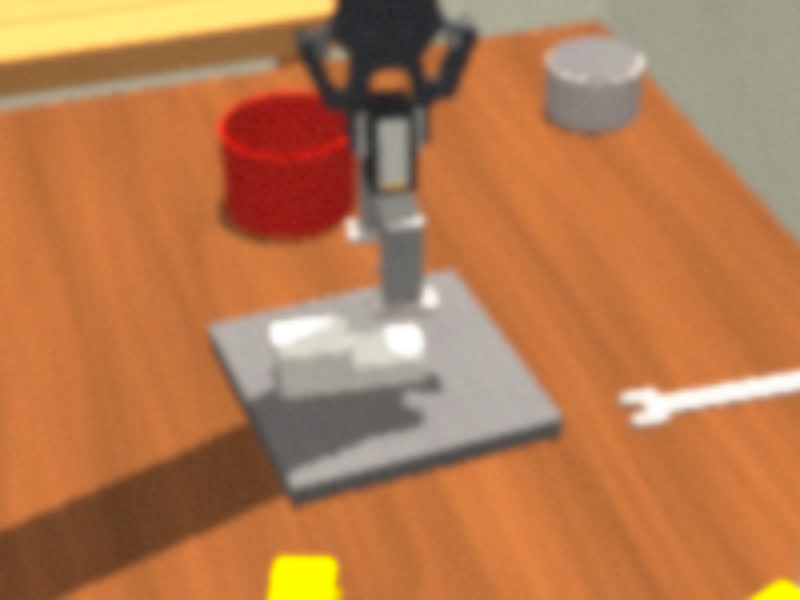

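View pics/top2.png

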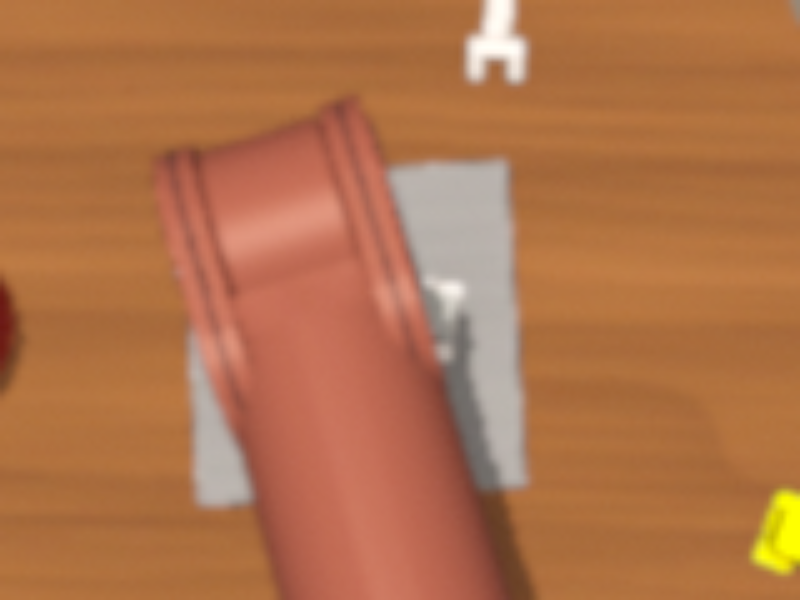

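The gauge hangs level above the step; in the side crop its near sole is at (428,297) and the step at (400,340). The arm blocks the top view, so I measure the offset from the side view, in its own bias.

```bash
python3 - <<'E'
from h import *
P=pts('side',(.4,.65,.03,.26),.072,.30)
a=np.radians(-6.5);R=np.array([[np.cos(a),np.sin(a)],[-np.sin(a),np.cos(a)]])
Q=np.c_[(P[:,:2]-[.516,.1535])@R.T,P[:,2]]*1000
for lo,hi in((80,90),(90,100),(100,120),(120,140),(140,160),(160,180),(180,200),(200,212),(212,235),(235,255)):
    m=Q[(Q[:,2]>lo)&(Q[:,2]<hi)]
    if len(m)>3: print(lo,hi,len(m),'x',np.percentile(m[:,0],[1,50,99]).round(1),'y',np.percentile(m[:,1],[1,10,50,99]).round(1))
m=Q[(abs(Q[:,1]+53)<25)&(Q[:,2]<250)];print('zmin',np.percentile(m[:,2],[1,3]).round(1))
E
```

```text
120 140 130 x [-20.9  -5.   27.9] y [-73.  -71.  -65.   55.2]
140 160 76 x [-11.6  -1.8  17.1] y [-71.7 -69.7 -66.8  53. ]
160 180 73 x [-11.4  -1.7  16.6] y [-71.7 -70.  -66.8  49.8]
180 200 74 x [-11.4  -2.1  16.2] y [-73.5 -71.6 -68.7  47.5]
200 212 116 x [-13.2   1.6  18.8] y [-72.7 -68.7 -46.5 -16.2]
212 235 91 x [-14.    2.9  22.8] y [-33.7 -30.4 -27.8   1.3]
235 255 122 x [-26.4   0.8  35.3] y [-32.  -30.  -26.1  -3.9]
zmin [124.3 126.9]
```

>>> move_arm(jaw=[0.2, 0.2, 0.2, 0.2, 0.2, 0.2, 0.2, 0.2], dp=[[0.3, -0.1, 0], [0.6, -0.3, 0.3], [0.6, -0.3, 1.5], [0.6, -0.3, 3], [0.6, -0.3, 4.5], [0.6, -0.3, 5.5], [0.6, -0.3, 6], [0.6, -0.3, 6]], delta_rot=[[0, 0, 0], [0, 0, 0], [0, 0, 0], [0, 0, 0], [0, 0, 0], [0, 0, 0], [0, 0, 0], [0, 0, 0]])

```text
clock: 7.75
ee_pos: [0.5168, 0.1595, 0.1691]
ee_rot: [-2.342, -2.094, 0.001]
contact_force: [0.6, -0.4, -7.1]
gripper_width: 0.0355
finger_force: 51.2
```

```bash
python3 - <<'E'
from h import *
plan(.516,.158,.125,-6.5)
c=snap('side'); cv2.imwrite('pics/side3.png',cv2.resize(c['frame'][130:250,190:350,::-1],(800,600)))
P=pts('side',(.4,.65,.03,.26),.024,.25)
a=np.radians(-6.5);R=np.array([[np.cos(a),np.sin(a)],[-np.sin(a),np.cos(a)]])
Q=np.c_[(P[:,:2]-[.516,.1535])@R.T,P[:,2]]*1000
for lo,hi in((26,36),(45,60),(60,80),(80,100),(100,120),(127,140),(150,175),(175,200)):
    m=Q[(Q[:,2]>lo)&(Q[:,2]<hi)&(Q[:,1]<0)]
    if len(m)>3: print(lo,hi,len(m),'x',np.percentile(m[:,0],[1,50,99]).round(1),'y',np.percentile(m[:,1],[1,10,50,99]).round(1))
E
```

```text
t 7.75 tcp [0.5168 0.1595 0.1691] yaw -6.4 F [ 0.6 -0.4 -7.1] w 0.0355 q7 -0.43
 dp [-0.16 -0.06  4.41] rot [-0.02  0.02  0.09]
26 36 64 x [-89.7 -45.6  26.7] y [-26.  -24.1 -21.5 -16.4]
45 60 102 x [-89.6 -60.2 -24. ] y [-25.7 -24.  -20.6  -1.8]
60 80 136 x [-88.1 -15.5  24.6] y [-66.7 -64.1 -56.3  -0.7]
80 100 52 x [-14.2  -1.   15.2] y [-64.4 -62.8 -60.1 -44.4]
100 120 59 x [-14.7  -1.2  15.5] y [-64.7 -62.9 -60.3 -45.4]
127 140 39 x [-14.2  -4.8  14.3] y [-67.6 -66.2 -62.8  -7.5]
150 175 87 x [-18.3  -1.6  22.8] y [-24.7 -23.3 -20.1  -2.7]
175 200 133 x [-29.1  -2.3  32.5] y [-25.1 -22.5 -18.7  -0.5]
```

View pics/side3.png

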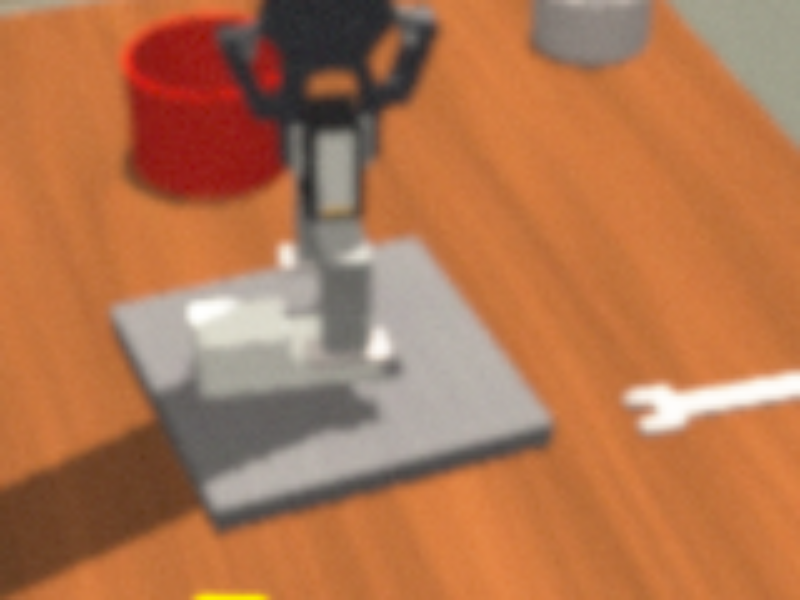

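Side crop: near leg at (343,310) sits just outside the block, with the gauge centred on the step to about 2 mm. Lowering the last 44 mm slowly.

>>> move_arm(jaw=[0.2, 0.2, 0.2, 0.2, 0.2, 0.2, 0.2, 0.2], dp=[[0, 0, 0.5], [0, 0, 1.2], [0, 0, 1.9], [0, 0, 2.5], [0, 0, 3.1], [0, 0, 3.6], [0, 0, 4], [0, 0, 4.2]], delta_rot=[[0, 0, 0], [0, 0, 0], [0, 0, 0], [0, 0, 0], [0, 0, 0], [0, 0, 0], [0, 0, 0], [0, 0, 0]])

```text
clock: 8.8
ee_pos: [0.5167, 0.1596, 0.1271]
ee_rot: [-2.342, -2.094, 0.0]
contact_force: [-1.0, -1.0, -5.5]
gripper_width: 0.0354
finger_force: 51.6
```

>>> move_arm(jaw=[0.2, 0.2, 0.2, 0.2], dp=[[0, 0, 0.1], [0, 0, 0.2], [0, 0, 0.25], [0, 0, 0.25]], delta_rot=[[0, 0, 0], [0, 0, 0], [0, 0, 0], [0, 0, 0]])

```text
clock: 9.3
ee_pos: [0.5169, 0.1596, 0.1249]
ee_rot: [2.342, 2.094, 0.0]
contact_force: [-0.7, -0.6, -5.2]
gripper_width: 0.0355
finger_force: 51.7
```

>>> move_arm(jaw=[0.2, 0.2, 0.2], dp=[[0, 0, 0.1], [0, 0, 0.15], [0, 0, 0.15]], delta_rot=[[0, 0, 0], [0, 0, 0], [0, 0, 0]])

```text
clock: 9.68
ee_pos: [0.517, 0.1596, 0.1248]
ee_rot: [-2.342, -2.093, -0.001]
contact_force: [-7.0, -2.7, 11.2]
gripper_width: 0.0355
finger_force: 53.5
```

>>> move_arm(jaw=[0.2, 0.45, 0.5, 0.6, 0.8, 1, 1, 1], dp=[[0, 0, -0.1], [0, 0, -0.1], [0, 0, -0.1], [0, 0, -0.1], [0, 0, -0.1], [0, 0, -0.1], [0, 0, -0.1], [0, 0, -0.1]], delta_rot=[[0, 0, 0], [0, 0, 0], [0, 0, 0], [0, 0, 0], [0, 0, 0], [0, 0, 0], [0, 0, 0], [0, 0, 0]])

```text
clock: 10.68
ee_pos: [0.5168, 0.1596, 0.1243]
ee_rot: [2.342, 2.094, -0.0]
contact_force: [0.8, 0.4, -0.1]
gripper_width: 0.0851
finger_force: 0.0
```

>>> move_arm(jaw=[1, 1, 1, 1, 1, 1], dp=[[0, 0, -1], [0, 0, -3], [0, 0, -6], [0, 0, -9], [0, 0, -12], [0, 0, -12]], delta_rot=[[0, 0, 0], [0, 0, 0], [0, 0, 0], [0, 0, 0], [0, 0, 0], [0, 0, 0]])

```text
clock: 11.42
ee_pos: [0.5181, 0.1599, 0.2474]
ee_rot: [2.342, 2.093, 0.007]
contact_force: [0.5, 0.7, 0.4]
gripper_width: 0.0858
finger_force: 0.0
```

```bash
python3 - <<'E'
from h import *
plan(.4905,-.304,.22,12)
E
```

```text
t 11.43 tcp [0.5181 0.1599 0.2474] yaw -6.4 F [0.5 0.7 0.4] w 0.0858 q7 -0.45
 dp [-46.42   2.44   2.62] rot [  0.25  -0.12 -18.42]
```

>>> move_arm(jaw=[0.5, 0, 0, 0, 0, 0, 0, 0], dp=[[-3, 0.2, 0], [-9, 0.5, 0], [-15, 0.8, 0], [-21, 1.1, 0.5], [-27, 1.4, 1], [-33, 1.7, 1.5], [-39, 2, 2], [-43, 2.3, 2.5]], delta_rot=[[0, 0, 0], [0, 0, 0], [0, 0, 0], [0, 0, 0], [0, 0, 0], [0, 0, 0], [0, 0, 0], [0, 0, 0]])

```text
clock: 12.42
ee_pos: [0.4904, -0.2732, 0.2192]
ee_rot: [2.345, 2.091, -0.001]
contact_force: [0.3, 0.4, 0.7]
gripper_width: -0.0001
finger_force: 0.0
```

>>> move_arm(jaw=[0, 0, 0, 0], dp=[[-3, 0.1, 0], [-3.4, 0.1, 0], [-3.4, 0.1, 0], [-3.4, 0.1, 0]], delta_rot=[[0, 0, 0], [0, 0, 0], [0, 0, 0], [0, 0, 0]])

```text
clock: 12.92
ee_pos: [0.4893, -0.3027, 0.2192]
ee_rot: [-2.34, -2.096, -0.001]
contact_force: [0.5, 0.4, -0.1]
gripper_width: -0.0002
finger_force: 0.0
```

```bash
python3 - <<'E'
from h import *
plan(.4905,-.304,.09)
c=snap('side'); d=snap('top')
cv2.imwrite('pics/b4.png',np.hstack([cv2.resize(c['frame'][130:310,190:340,::-1],(400,480)),cv2.resize(d['frame'][130:250,200:300,::-1],(400,480))]))
for n in('top','side'):
    P=pts(n,(.40,.65,.05,.26),.158,.185);print(n,'housing',rect(P),np.median(P[:,2]))
    P=pts(n,(.40,.65,.05,.26),.095,.108);print(n,'beam',rect(P),np.median(P[:,2]))
    P=pts(n,(.40,.482,.1,.22),.055,.07);print(n,'hi',rect(P),np.median(P[:,2]))
E
```

```text
t 12.93 tcp [ 0.4893 -0.3027  0.2192] yaw -6.3 F [ 0.5  0.4 -0.1] w -0.0002 q7 0.53
 dp [-0.12  0.13 12.92] rot [-0.   -0.04 -0.  ]
top housing (array([514.2, 157.6]), array([46.2, 35.6]), 83.8) 0.1704460302873977
top beam (array([514.3, 157.6]), array([129.8,  30. ]), 82.8) 0.10243422685954395
top hi (array([453.4, 164.8]), array([45.8, 59.5]), 83.0) 0.06288647858104879
side housing (array([516.8, 150.7]), array([48.9, 36. ]), 82.4) 0.16750938663246207
side beam (array([514.4, 149.1]), array([127.2,  32.9]), 86.5) 0.10053817292401024
side hi (array([454.9, 158.4]), array([51. , 56.9]), 82.0) 0.06038280009412783
```

View pics/b4.png

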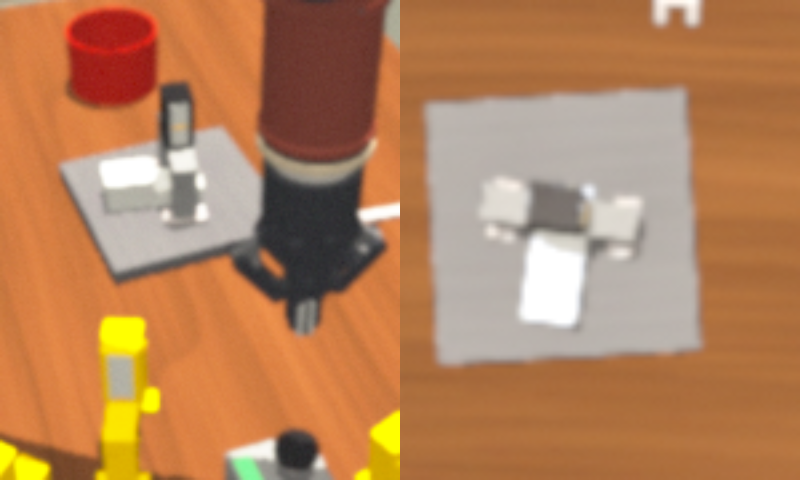

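The gauge stands level (housing top at 170 mm), within about 1 mm of the step's middle; the block hasn't moved. The tool is over the plunger, which is at (296,450) in the left half. Pressing.

>>> move_arm(jaw=[0, 0, 0, 0, 0, 0, 0, 0], dp=[[0, 0.1, 2.5], [-0.1, 0.1, 6], [-0.1, 0.1, 9], [-0.1, 0.1, 11.5], [-0.1, 0.1, 12.9], [-0.1, 0.1, 14], [-0.1, 0.1, 14.8], [-0.1, 0.1, 15.2]], delta_rot=[[0, 0, 0], [0, 0, 0], [0, 0, 0], [0, 0, 0], [0, 0, 0], [0, 0, 0], [0, 0, 0], [0, 0, 0]])

```text
clock: 14.02
ee_pos: [0.4901, -0.3052, 0.0675]
ee_rot: [2.342, 2.094, 0.001]
contact_force: [-0.5, 1.1, 3.0]
gripper_width: 0.0004
finger_force: 1.6
```

>>> move_arm(jaw=[0, 0, 0, 0], dp=[[0, 0, 0.2], [0, 0, 0.4], [0, 0, 0.5], [0, 0, 0.5]], delta_rot=[[0, 0, 0], [0, 0, 0], [0, 0, 0], [0, 0, 0]])

```text
clock: 14.52
ee_pos: [0.4902, -0.3053, 0.0639]
ee_rot: [2.342, 2.094, 0.002]
contact_force: [-4.7, 5.7, 18.5]
gripper_width: -0.0
finger_force: 9.3
```

The tool is at z = 0.0639 and the force has jumped to 18.5 N, so the plunger is at its stop. A short hold, then retract.

>>> move_arm(jaw=[0, 0, 0, 0, 0, 0, 0, 0], dp=[[0, 0, 0], [0, 0, 0], [0, 0, -0.5], [0, 0, -1.5], [0, 0, -4], [0, 0, -8], [0, 0, -12], [0, 0, -12]], delta_rot=[[0, 0, 0], [0, 0, 0], [0, 0, 0], [0, 0, 0], [0, 0, 0], [0, 0, 0], [0, 0, 0], [0, 0, 0]])

```text
clock: 15.52
ee_pos: [0.491, -0.3068, 0.1856]
ee_rot: [2.339, 2.09, 0.004]
contact_force: [0.4, -0.3, -0.9]
gripper_width: 0.0001
finger_force: 0.0
```

```bash
python3 - <<'E'
from h import *
plan(.49,-.3,.2)
snap('top');snap('side')
P=pts('top',(.40,.65,.05,.26),.158,.185);print('housing',rect(P),np.median(P[:,2]))
P=pts('side',(.46,.53,-.34,-.27),.055,.085);print('plunger z',np.percentile(P[:,2],[50,90]))
sign_off()
E
```

```text
t 15.53 tcp [ 0.491  -0.3068  0.1856] yaw -6.4 F [ 0.4 -0.3 -0.9] w 0.0001 q7 0.56
 dp [ 0.66 -0.16 -1.44] rot [ 0.3   0.09 -0.  ]
housing (array([514.3, 157.9]), array([45.9, 35.7]), 82.0) 0.17031599221898497
plunger z [0.07454626 0.07698531]
the job is handed in; nothing more can be done
```

The gauge stands level on the plate with its foot within about 2 mm of the lower step's middle; the plunger was pressed to its stop and is back up, and the job was handed in at about 16 s (no verdict shown).

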